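# Slide the kettle and the saucepan to their rings on the craft-room hob

### The arm

A 6-joint arm with a two-finger parallel gripper is mounted at the origin on the work surface. World frame = base frame: x ahead of the robot, y to its left, z up, the work surface at z = 0. Lengths are in m, angles in rad, forces in N, time in s.
With the tool pointing down it reaches from about 0.275 to 0.85 m from the base axis. Payload 19 kg.
Tool frame: the origin (TCP) lies midway between the tips of the shut fingers; the grasp point (between the pads) lies 19 mm behind it; z points along the fingers, y is the line along which they close (so a half turn about z gives the same grasp; the last joint's range is limited). The gripper opens to 85 mm and grips with 20 to 120 N. Pads are 22 mm wide; open, the fingers measure 114 mm over their backs; the gripper's body (76 mm by 85 mm) begins 54 mm behind the grasp point. The pads swing forward as they close: fully open they stand 13 mm farther back than shut.
Start: joints at [1.208, 0.15, 1.437, -0, 1.554, -0.134], TCP at [0.13, 0.56, 0.231] pointing down, gripper open.
Joint ranges: [-2.8, 2.8], [-0.68, 2.1], [0.12, 2.68], [-1.39, 4.53], [0.16, 2.79], [-2.81, 2.81]. Speed limits (rad/s): [1.89, 1.89, 2.22, 3.01, 3.01, 3.01].

### API

Orientations are given as a 3x3 rotation matrix whose columns are the frame's x, y, z axes.
In Python, from rig import * gives the robot as it stands.
- The arm moves only by the tool play_rows, never from a script. Its argument "moves" is a list of rows, each a list of 7 numbers: the shift along the tool's x, y, z each as a share of 0.04 m, from -1 to 1, then the turn, a rotation vector about the tool's x, y, z each as a share of 0.12 rad, from -1 to 1, then the gripper's target within -1 to 1 (fully open at 1, half-way at 0, shut at -1). In form: [[tx, ty, tz, wx, wy, wz, gripper], ...]. A call has 1 to 5 rows; each row shifts and turns the commanded pose from where the row before left it, along the tool's axes as they then stand; what a row does not reach is not made up. A row lasts 1/10 s, in which the tool goes at most 50 mm and 8.59 degrees, less where a joint would pass 70% of its speed; a pose out of reach is approached as far as the arm can. A call with a number of a shift or a turn outside -1 to 1 is refused whole. A call with a gripper value outside its range is refused whole. The fingers move at their own pace and stop on an object; the grip force is fixed at half the most. Time passes only in rows, so rows that do not move let the fingers close. It gives the time, the measured TCP pose, the force, the opening and the grip force at its end, in the units of the state.
- sense(): the state, without advancing time (a new reading comes with each control period).
- capture(name): name is "scene" or "top"; returns the picture (384x512x3 uint8, red, green, blue); there is no depth.
- camera_info(name): a dict with "camera_matrix" (3x3 intrinsics, pixels), "pose" (4x4, takes a point from camera to world coordinates). Camera axes: x right, y down, z forward; pixel columns grow to the right and rows downward; lengths in m; the calibration is good to about 2 mm. A picture is of the moment at which its call begins. camera_info takes no time and is no camera call.
- hand_in(): hands the job in; it is judged then, once.
The state is a dict: "t": time; "joints": joint angles; "qd": joint speeds; "effort": joint torques, N m; "eef_pos": TCP position; "tcp_rot": TCP orientation; "wrist_force": force on the tool from outside, world axes, zero at the start; "ft_torque": the same for the moment, N m; "grip_width": finger opening in m; "gripper_force": force on a finger pad.
Only numpy, scipy, OpenCV 4.12 (cv2) and the standard library are available. Lean on these libraries where they do the work, as an engineer would, in place of code of your own. Each camera call takes 0.05 s, during which the arm holds its last target. There are 200 camera calls.

### The job

On the glass hob, first slide the kettle off the small ring and centre it on the large double ring; then slide the saucepan from the square mark and centre it on the small ring that the kettle has left. Slide both flat on the glass without lifting or tipping them, do not let them knock together, and do not disturb anything else on the hob or round it.

Things in the scene. Friction and masses are not known exactly. Their poses are not given: they have to be found in the camera images.
- hob: Black glass portable hob, fixed, 340 mm along its x (depth), 500 mm along its y, flat top 45 mm above the table. Origin at the centre of its underside, z up. Its -x side (four knobs) faces roughly to the robot. It bears three flat white marks: one near the front middle, two farther back left and right; which is where varies. Pots slide on it with about a sixth of their weight; drag gently, a high pull tends to tip.
- large_ring: Flat white double ring printed on the glass, outer diameter 176 mm, inner 160 mm. Origin at its centre, on the glass (z = 45 mm). Nothing to collide with. Free at the start.
- small_ring: Flat white single ring printed on the glass, diameter 124 mm; the kettle stands on it at the start and hides most of it. Origin at its centre, on the glass.
- square_mark: Flat white square printed on the glass, 132 mm side; the saucepan stands on it at the start. Origin at its centre, on the glass.
- kettle: Steel stove kettle, closed, 0.45 to 0.9 kg. Origin at the centre of its underside, z up. Round body 140 mm in diameter up to 55 mm high, narrowing to a closed top at 99 mm with a small knob to 108 mm. A short spout along its +x reaches 100 mm from the axis, at 45 to 100 mm height. A rigid arched handle stands over the top in its x-z plane, its thin legs at most 63 mm from the axis.
- kettle_grip (a point): Middle of the kettle's handle bar: black, straight, along the kettle's x, 92 mm long, 18 mm wide (y), 16 mm high, its centre 140 mm above the kettle's underside, on its axis; about 30 mm free below it. Axes as the kettle's.
- saucepan: Open steel saucepan, 0.38 to 0.77 kg. Origin at the centre of its underside, z up. 112 mm diameter at the foot, 120 mm at the rim, 70 mm high, wall 4 mm. A straight rigid handle points along its +x: the black bar is 18 mm wide (y), 14 mm high, centre 60 mm above the underside, from 71 to 155 mm from the axis.
- saucepan_grip (a point): Middle of the saucepan's black handle bar, 110 mm from the pan's axis, 60 mm above its underside. Axes as the saucepan's.
- tin: Plain metal can, 48 mm in diameter, 85 mm high, loose, standing on a far corner of the hob. Origin at the centre of its underside. Leave alone.
- jar: Amber glass jar with a dark lid, 48 mm in diameter, 75 mm high, loose, standing on the other far corner of the hob. Origin at the centre of its underside. Leave alone.
- brush_pot: Grey cup of brushes, 72 mm in diameter, 100 mm high, brushes to 175 mm, loose on the table in front of the hob to the left. Origin at the centre of its underside. Leave alone.
- tape_roll: Orange roll of tape lying flat, 90 mm in diameter, 40 mm high, loose on the table in front of the hob to the right. Origin at the centre of its underside. Leave alone.
- glue_bottle: White bottle with orange cap, 52 mm in diameter, 130 mm high, loose on the table to the right of the hob. Origin at the centre of its underside. Leave alone.
- spatula: Spatula, 200 mm long, lying flat on the table to the left of the hob. Origin at the middle of its underside, x along its length. Leave alone.

How it is judged:
By the outcome, as a careful person would: the job done as asked, in the order asked, and still so for the second after the job is handed in, with the robot touching nothing.
It also fails if it takes over 54 s, if anything falls off the work surface, if the arm or the gripper's body presses on something with over 40 N, if the wrist force passes 120 N, or if a joint passes its speed limit or range.

## Working session

There is one attempt and no reset: what is moved stays moved. The work goes in short steps, Python scripts to look and compute and a tool call to move; the robot and the scene stay as the last step left them, time stands still between calls to the robot, and variables do not carry over. Pictures are saved under pics/ and viewed, at most 10 in all, crops included, and the job is handed in when it is done.

Besides the shell and the picture viewer there is one more tool, called after "Request:" as name(argument=value, ...) on one line, values as JSON. play_rows: Moves the arm, as the interface text tells. Its arguments: {"type":"object","properties":{"moves":{"type":"array"}},"required":["moves"]}

```bash
mkdir -p pics; ls; python3 - <<'E'
from rig import *
import cv2, numpy as np
np.set_printoptions(precision=4,suppress=True)
for n in ("scene","top"):
    im=capture(n); cv2.imwrite(f"pics/{n}0.png",cv2.cvtColor(im,cv2.COLOR_RGB2BGR))
    c=camera_info(n); print(n,c["camera_matrix"],c["pose"])
s=sense(); print(s["t"],s["eef_pos"],s["tcp_rot"],s["grip_width"])
a=[cv2.resize(cv2.imread(f"pics/{n}0.png"),None,fx=1.5,fy=1.5) for n in("scene","top")]
for n,x in zip(("scene","top"),a): cv2.imwrite(f"pics/{n}0b.png",x)
E
```

```text
pics
scene [[429.5294   0.     244.7423]
 [  0.     429.5294 185.2425]
 [  0.       0.       1.    ]] [[-0.2773  0.566  -0.7764  1.6146]
 [ 0.9606  0.1775 -0.2137  0.2783]
 [ 0.0168 -0.8051 -0.5929  0.9309]
 [ 0.      0.      0.      1.    ]]
top [[436.9599   0.     259.4988]
 [  0.     436.9599 193.0123]
 [  0.       0.       1.    ]] [[-0.0074 -0.993   0.1178  0.424 ]
 [-1.      0.0069 -0.0047 -0.0058]
 [ 0.0039 -0.1179 -0.993   1.2233]
 [ 0.      0.      0.      1.    ]]
0.1 [0.1304 0.5598 0.2308] [[-0.9739  0.2268 -0.0004]
 [ 0.2268  0.9739 -0.001 ]
 [ 0.0002 -0.001  -1.    ]] 0.08560881949213264
```

View pics/scene0b.png

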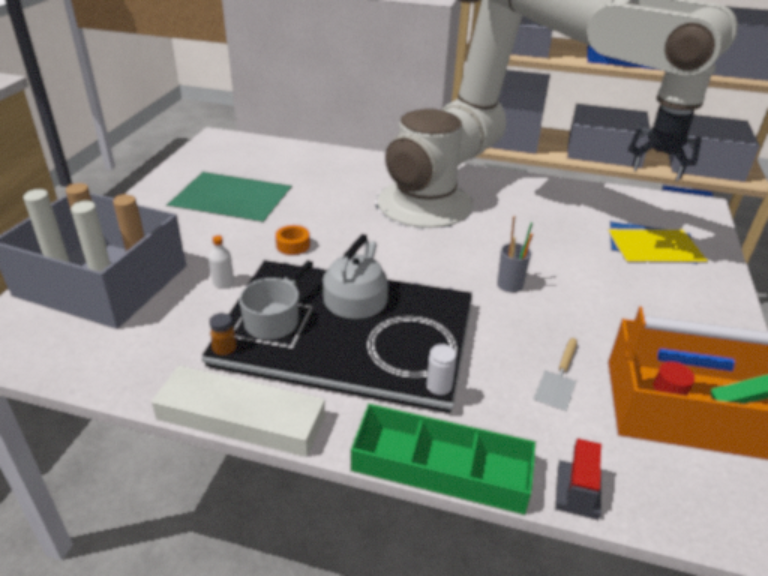

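View pics/top0b.png

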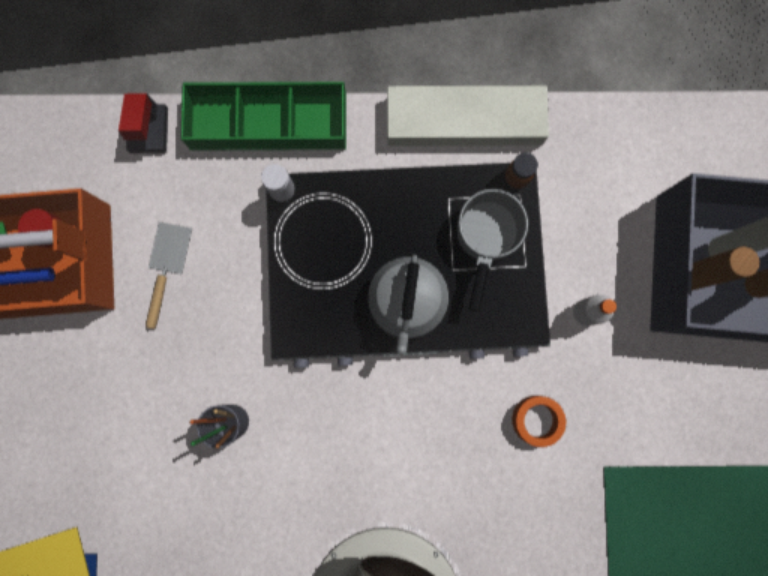

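The two pictures (1.5x) show the large ring at top (323,240), free, and the tin beside it. The kettle is at (408,297) with its black bar from (414,262) to (404,322) and the spout towards the robot. The pan is at (493,222), with its handle pointing to about (480,290).

```bash
cat > h.py <<'E'
import cv2, numpy as np
from rig import *
np.set_printoptions(precision=4,suppress=True)
def ray(n,uv):
    c=camera_info(n); K=np.array(c["camera_matrix"]);P=np.array(c["pose"])
    uv=np.atleast_2d(uv).astype(float)
    d=np.c_[uv,np.ones(len(uv))]@np.linalg.inv(K).T@P[:3,:3].T
    return P[:3,3],d/np.linalg.norm(d,axis=1)[:,None]
def plane(n,uv,z):
    o,d=ray(n,uv); return (o+d*((z-o[2])/d[:,2])[:,None])[:,:2]
def tri(uvs,uvt):
    o1,d1=ray("scene",uvs);o2,d2=ray("top",uvt);d1=d1[0];d2=d2[0]
    s=np.linalg.lstsq(np.c_[d1,-d2],o2-o1,rcond=None)[0]
    a,b=o1+s[0]*d1,o2+s[1]*d2; return (a+b)/2,np.linalg.norm(a-b)
def circ(p):
    A=np.c_[2*p,np.ones(len(p))];x=np.linalg.lstsq(A,(p**2).sum(1),rcond=None)[0]
    return x[:2],np.sqrt(x[2]+x[:2]@x[:2])
E
python3 - <<'E'
import cv2,numpy as np
# bottoms of contrast: crops with gamma
for n,(x0,y0,w,h) in dict(scene=(135,140,190,130),top=(165,95,210,150)).items():
    im=cv2.imread(f"pics/{n}0.png")[y0:y0+h,x0:x0+w]
    im=(255*(im/255.)**0.5).astype(np.uint8)
    k=3.7
    im=cv2.resize(im,None,fx=k,fy=k,interpolation=cv2.INTER_CUBIC)
    for u in range(x0-x0%-20,x0+w,20):
        cv2.putText(im,str(u),(int((u-x0)*k),10),0,.35,(0,0,255),1);cv2.line(im,(int((u-x0)*k),12),(int((u-x0)*k),18),(0,0,255),1)
    for v in range(y0-y0%-20,y0+h,20): 
        cv2.putText(im,str(v),(0,int((v-y0)*k)),0,.35,(0,0,255),1);cv2.line(im,(25,int((v-y0)*k)),(32,int((v-y0)*k)),(0,0,255),1)
    cv2.imwrite(f"pics/{n}_crop.png",im);print(im.shape)
E
```

```text
(481, 703, 3)
(555, 777, 3)
```

View pics/scene_crop.png

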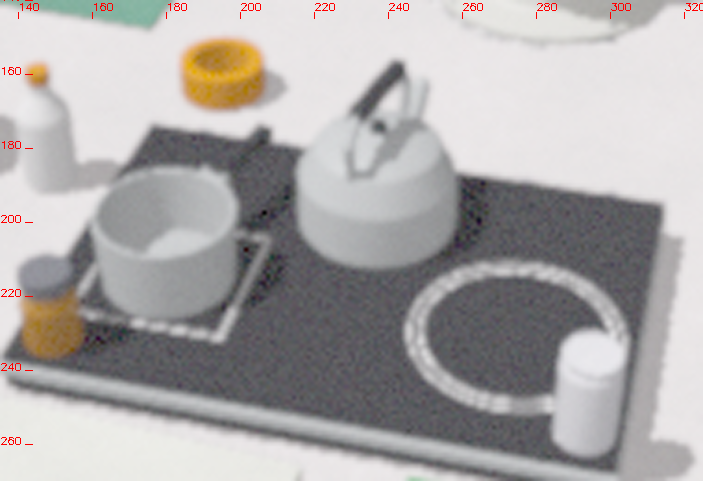

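View pics/top_crop.png

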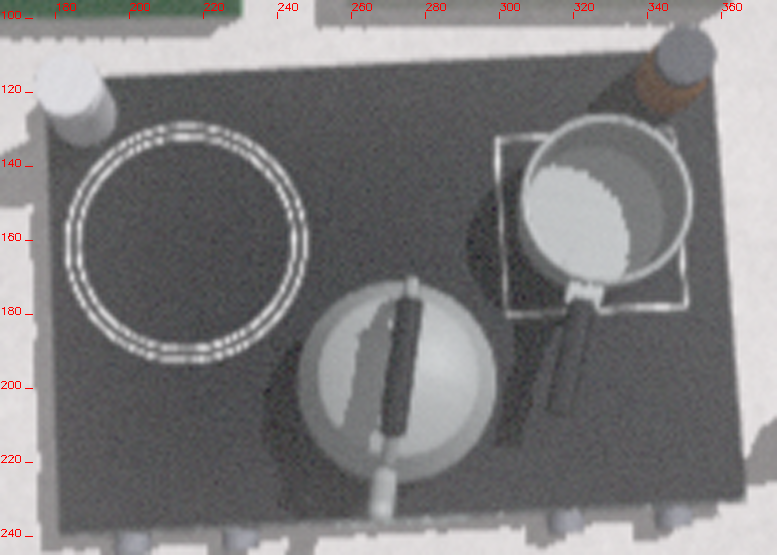

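The crops show the kettle bar in top from (276,175) to (271.5,213) and in scene from (243,157) to (231,170). The pan rim is centred at top (329,149), and its handle runs from (322,179) to (317,206). The large ring is centred at top (215,160) and scene (274,228).

```bash
cat > m.py <<'E'
from h import *
S=cv2.imread("pics/scene0.png");T=cv2.imread("pics/top0.png")
gs,gt=S.max(2),T.max(2); print("grey hob/bar/panbar T",gt[150,215],gt[195,273],gt[195,319],"S",gs[230,274],gs[164,237])
def cc(mask,seed):
    n,l,st,ce=cv2.connectedComponentsWithStats(mask.astype(np.uint8)); k=l[seed[1],seed[0]]
    return np.argwhere(l==k)[:,::-1] if k else None
def rect(p):
    r=cv2.minAreaRect(p.astype(np.float32)); b=cv2.boxPoints(r); return r
# kettle bar
mt=gt<65; mt[:172]=0; mt[216:]=0; mt[:,:264]=0; mt[:,284:]=0
pt=cc(mt,(273,195)); ms=gs<90; ms[172:]=0; ms[:,:222]=0
ps=cc(ms,(237,164)); 
for p in(pt,ps): print("bar",len(p),rect(p))
print("kettle bar",tri(ps.mean(0),pt.mean(0)))
np.save("/tmp/pt.npy",pt)
b=plane("top",pt,.185); c=b.mean(0); v=np.linalg.svd(b-c)[2][0]; print("bar plane",c,v,"len",np.ptp((b-c)@v),np.ptp((b-c)@v[::-1]*1))
# large ring
m=gt>110; m[:120]=0; m[200:]=0; m[:,:180]=0; m[:,252:]=0
p=np.argwhere(m)[:,::-1]; p=p[(abs(np.hypot(*(p-[215,160]).T)-31)<5)]
q=plane("top",p,.045); print("ring",circ(q),len(p))
m=gs>100; p2=np.argwhere(m)[:,::-1]; q2=plane("scene",p2,.045); c,_=circ(q)
q2=q2[abs(np.hypot(*(q2-c).T)-.084)<.016]; q2=q2[(q2-c)[:,0]<.03]; print("ring scene",circ(q2),len(q2))
# kettle body circle edge at z~.1: outer contour
m=gt>75; m[:,:240]=0;m[:,305:]=0;m[:165]=0;m[226:]=0
p=cc(m,(255,200)); h=cv2.convexHull(p)[:,0]; h=h[h[:,1]<216]; q=plane("top",h,.1); print("kettle body",circ(q))
# pan rim
m=gt>75; p=np.argwhere(m)[:,::-1]; q=plane("top",p,.115); c0=plane("top",[[329,149]],.115)[0]
r=np.hypot(*(q-c0).T); 
for _ in range(5):
    k=abs(np.hypot(*(q-c0).T)-.059)<.004; c0,R=circ(q[k])
print("rim",c0,R,k.sum())
e=plane("top",[[322.3,178.8],[316.6,205.8]],.105); print("pan handle ends",e, (e[1]-e[0])/np.linalg.norm(e[1]-e[0]))
n=plane("top",[[323,174]],.105); print("neck",n)
print("tin",plane("top",[[183.5,117]],.13),"jar",plane("top",[[350,110]],.12))
print("brush",plane("top",[[158,280]],.1))
print("handle end tri",tri([206,176.5],[317,204]))
E
python3 m.py
```

```text
grey hob/bar/panbar T 25 26 34 S 35 29
bar 453 ((269.56768798828125, 194.2423553466797), (13.745026588439941, 41.3011589050293), 7.594643592834473)
bar 82 ((237.13539123535156, 164.0718536376953), (4.757082462310791, 18.359365463256836), 41.987213134765625)
kettle bar (array([ 0.5459, -0.0394,  0.1911]), np.float64(0.005556103620633383))
bar plane [ 0.546  -0.0369] [-0.9918  0.1279] len 0.09949652114968269 0.04518588608348345
ring (array([0.6555, 0.1103]), np.float64(0.08411846474181713)) 303
ring scene (array([0.6468, 0.1078]), np.float64(0.0835999409900895)) 412
kettle body (array([ 0.5543, -0.0454]), np.float64(0.058030617772413196))
rim [ 0.6707 -0.1907] 0.057987854530273227 294
pan handle ends [[ 0.5926 -0.1739]
 [ 0.5226 -0.1576]] [-0.9738  0.2275]
neck [[ 0.6052 -0.176 ]]
tin [[0.7519 0.183 ]] jar [[ 0.7709 -0.2482]]
brush [[0.3377 0.247 ]]
handle end tri (array([ 0.5266, -0.1569,  0.1065]), np.float64(0.003250931286052124))
```

```bash
python3 - <<'E'
from h import *
T=cv2.imread("pics/top0.png").max(2)
print(T[195,262:284],T[205,262:284],T[185,264:286])
e=plane("top",[[275.8,175.3],[271.5,212.6]],.185);c=e.mean(0);v=e[1]-e[0];print("bar",c,np.linalg.norm(v),v/np.linalg.norm(v))
for us in ([237,164],):print(tri(us,[273.65,194]))
print("body",plane("top",[[272.4,198]],.1),27/437*(1.223-.1))
print("large ring tri",tri([274.3,227.5],[215.2,160.2]))
def rt(R): return R
s=sense();print(s["eef_pos"],s["tcp_rot"][:,0])
E
```

```text
[ 57  57  56  58  59  60  58  30  21  25  24  26  35  32  48 131 151 159
 156 160 165 167] [ 57  59  61  59  60  56  28  20  26  24  31  27  27  53 125 129 131 133
 131 131 132 133] [ 54  54  54  55  57  58  41  16  20  27  26  30  35  35  94 150 154 154
 154 154 154 157]
bar [ 0.5449 -0.0446] 0.09048041034546152 [-0.9922  0.1248]
(array([ 0.5439, -0.0437,  0.1896]), np.float64(0.001454131868603496))
body [[ 0.5441 -0.0444]] 0.06938443935926773
large ring tri (array([0.6525, 0.1085, 0.0581]), np.float64(0.0010202678901164207))
[0.1304 0.5598 0.2308] [-0.9739  0.2268  0.0002]
```

Request:
play_rows(moves=[[0, 0, -0.4, 0, 0, -0.86, 1], [-0.676, -0.758, -0.4, 0, 0, 0, 1], [-0.676, -0.758, -0.2, 0, 0, 0, 1], [-0.676, -0.758, 0, 0, 0, 0, 1], [-0.676, -0.758, 0, 0, 0, 0, 1]])

```text
t: 0.6
eef_pos: [0.223, 0.4248, 0.2712]
tcp_rot: [[-0.992, 0.125, 0.0], [0.125, 0.992, -0.0], [-0.0, -0.0, -1.0]]
wrist_force: [1.5, -0.4, -0.0]
grip_width: 0.0857
gripper_force: 0.0
```

Request:
play_rows(moves=[[-0.676, -0.758, 0, 0, 0, 0, 1], [-0.676, -0.758, 0, 0, 0, 0, 1], [-0.676, -0.758, 0, 0, 0, 0, 1], [-0.676, -0.758, 0, 0, 0, 0, 1], [-0.676, -0.758, 0, 0, 0, 0, 1]])

```text
t: 1.1
eef_pos: [0.3382, 0.2573, 0.2712]
tcp_rot: [[-0.992, 0.125, 0.0], [0.125, 0.992, -0.0], [-0.0, -0.0, -1.0]]
wrist_force: [1.3, 1.2, -0.0]
grip_width: 0.0854
gripper_force: 0.0
```

Request:
play_rows(moves=[[-0.676, -0.758, 0, 0, 0, 0, 1], [-0.676, -0.758, 0, 0, 0, 0, 1], [-0.676, -0.758, 0, 0, 0, 0, 1], [-0.676, -0.758, 0, 0, 0, 0, 1], [0, 0, 0, 0, 0, 0, 1]])

```text
t: 1.6
eef_pos: [0.4315, 0.1215, 0.2706]
tcp_rot: [[-0.992, 0.129, -0.001], [0.129, 0.992, -0.001], [0.001, -0.001, -1.0]]
wrist_force: [0.3, 0.4, -0.3]
grip_width: 0.0854
gripper_force: 0.0
```

Request:
play_rows(moves=[[-0.663, -0.743, 0, 0, 0, 0, 1], [-0.663, -0.743, 0, 0, 0, 0, 1], [-0.663, -0.743, 0, 0, 0, 0, 1], [-0.663, -0.743, 0, 0, 0, 0, 1], [-0.663, -0.743, 0, 0, 0, 0, 1]])

```text
t: 2.1
eef_pos: [0.5433, -0.0401, 0.2712]
tcp_rot: [[-0.992, 0.125, -0.0], [0.125, 0.992, 0.0], [0.0, 0.0, -1.0]]
wrist_force: [-0.3, 1.0, 0.4]
grip_width: 0.0853
gripper_force: 0.0
```

Request:
play_rows(moves=[[0, 0, 0, 0, 0, 0, 1], [0, 0, 0.5, 0, 0, 0, 1], [0, 0, 0.5, 0, 0, 0, 1], [0, 0, 0.3, 0, 0, 0, 1], [0, 0, 0, 0, 0, 0, 1]])

```text
t: 2.6
eef_pos: [0.542, -0.0384, 0.2179]
tcp_rot: [[-0.992, 0.125, -0.003], [0.125, 0.992, 0.001], [0.003, 0.0, -1.0]]
wrist_force: [-0.0, -0.5, 0.2]
grip_width: 0.0854
gripper_force: 0.0
```

```bash
python3 - <<'E'
from h import *
s=sense();print(s["eef_pos"])
im=cv2.cvtColor(capture("scene"),cv2.COLOR_RGB2BGR);cv2.imwrite("pics/scene1.png",im)
cv2.imwrite("pics/scene1c.png",cv2.resize(im[100:230,150:340],None,fx=3.7,fy=3.7,interpolation=cv2.INTER_CUBIC))
E
```

```text
[ 0.542  -0.0384  0.2179]
```

View pics/scene1c.png

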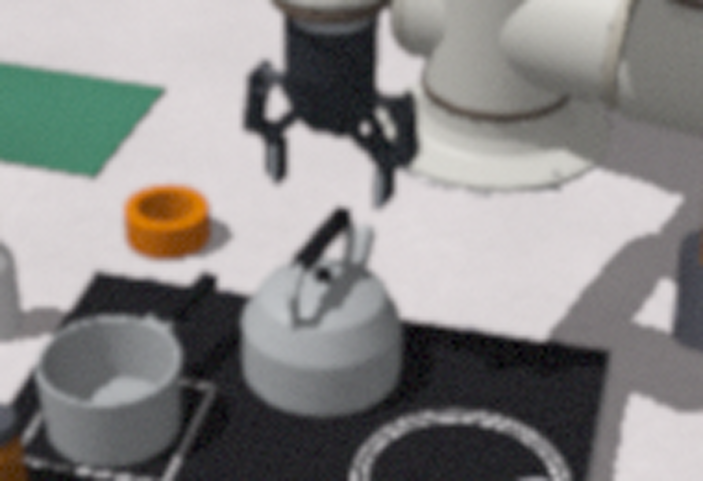

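The gripper stands above the kettle bar with a finger on each side. I'll shift it 4 mm, go down and close.

Request:
play_rows(moves=[[-0.07, -0.1, 0.3, 0, 0, 0, 1], [0, 0, 0.35, 0, 0, 0, 1], [0, 0, 0.35, 0, 0, 0, 1], [0, 0, 0.25, 0, 0, 0, 1], [0, 0, 0, 0, 0, 0, 1]])

```text
t: 3.15
eef_pos: [0.5443, -0.0433, 0.1674]
tcp_rot: [[-0.992, 0.125, -0.003], [0.125, 0.992, 0.0], [0.003, 0.0, -1.0]]
wrist_force: [1.0, 0.4, 0.0]
grip_width: 0.0852
gripper_force: 0.0
```

Request:
play_rows(moves=[[0, 0, 0, 0, 0, 0, 0.5], [0, 0, 0, 0, 0, 0, 0.2], [0, 0, 0, 0, 0, 0, -0.1], [0, 0, 0, 0, 0, 0, -0.4], [0, 0, 0, 0, 0, 0, -0.6]])

```text
t: 3.65
eef_pos: [0.5451, -0.0435, 0.1695]
tcp_rot: [[-0.992, 0.125, 0.0], [0.125, 0.992, -0.0], [-0.0, -0.0, -1.0]]
wrist_force: [-2.5, -0.9, -1.0]
grip_width: 0.0178
gripper_force: 22.5
```

Request:
play_rows(moves=[[0, 0, 0, 0, 0, 0, -0.8], [0, 0, 0, 0, 0, 0, -1], [0, 0, 0, 0, 0, 0, -1], [0, 0, 0, 0, 0, 0, -1], [0, 0, 0, 0, 0, 0, -1]])

```text
t: 4.15
eef_pos: [0.5451, -0.0435, 0.1696]
tcp_rot: [[-0.992, 0.125, 0.0], [0.125, 0.992, -0.0], [-0.0, -0.0, -1.0]]
wrist_force: [-1.9, -0.5, 5.9]
grip_width: 0.0167
gripper_force: 59.5
```

Request:
play_rows(moves=[[-0.056, 0.104, 0, 0, 0, 0, -1], [-0.098, 0.182, 0, 0, 0, 0, -1], [-0.14, 0.26, 0, 0, 0, 0, -1], [-0.14, 0.26, 0, 0, 0, 0, -1], [-0.14, 0.26, 0, 0, 0, 0, -1]])

```text
t: 4.65
eef_pos: [0.5736, -0.0036, 0.1696]
tcp_rot: [[-0.992, 0.125, 0.0], [0.125, 0.992, -0.001], [-0.0, -0.001, -1.0]]
wrist_force: [-3.6, -6.3, 13.0]
grip_width: 0.0168
gripper_force: 61.1
```

Request:
play_rows(moves=[[-0.14, 0.26, 0, 0, 0, 0, -1], [-0.14, 0.26, 0, 0, 0, 0, -1], [-0.14, 0.26, 0, 0, 0, 0, -1], [-0.14, 0.26, 0, 0, 0, 0, -1], [-0.14, 0.26, 0, 0, 0, 0, -1]])

```text
t: 5.15
eef_pos: [0.6079, 0.0446, 0.1696]
tcp_rot: [[-0.992, 0.125, 0.0], [0.125, 0.992, -0.001], [-0.0, -0.001, -1.0]]
wrist_force: [-5.4, -6.8, 13.5]
grip_width: 0.0168
gripper_force: 61.2
```

Request:
play_rows(moves=[[-0.14, 0.26, 0, 0, 0, 0, -1], [-0.14, 0.26, 0, 0, 0, 0, -1], [-0.14, 0.26, 0, 0, 0, 0, -1], [-0.098, 0.182, 0, 0, 0, 0, -1], [0, 0, 0, 0, 0, 0, -1]])

```text
t: 5.65
eef_pos: [0.6338, 0.081, 0.1696]
tcp_rot: [[-0.992, 0.124, 0.001], [0.124, 0.992, 0.001], [-0.001, 0.001, -1.0]]
wrist_force: [3.0, 2.0, 4.9]
grip_width: 0.0168
gripper_force: 60.0
```

```bash
python3 - <<'E'
from h import *
s=sense();print(s["eef_pos"],s["wrist_force"],s["ft_torque"])
for n,(x0,y0) in dict(scene=(200,130),top=(165,95)).items():
    im=cv2.cvtColor(capture(n),cv2.COLOR_RGB2BGR);cv2.imwrite(f"pics/{n}2.png",im)
    c=(255*(im[y0:y0+150,x0:x0+(130 if n=='scene' else 140)]/255.)**.5).astype(np.uint8)
    cv2.imwrite(f"pics/{n}2c.png",cv2.resize(c,None,fx=2.8,fy=2.8))
a=cv2.imread("pics/scene2c.png");b=cv2.imread("pics/top2c.png");cv2.imwrite("pics/both2.png",np.hstack([a,b]))
E
```

```text
[0.6338 0.081  0.1696] [3.0215 1.9522 4.9088] [ 0.5127 -0.3888  0.0016]
```

View pics/both2.png

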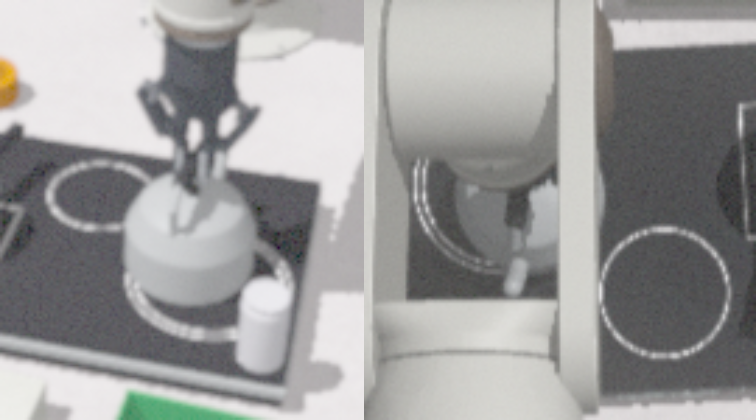

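The kettle stands upright, 36 mm short of the large ring. The uncovered small ring is centred near top pixel (272.5,199). I'll make the remaining move.

Request:
play_rows(moves=[[-0.08, 0.145, 0, 0, 0, 0, -1], [-0.14, 0.25, 0, 0, 0, 0, -1], [-0.14, 0.25, 0, 0, 0, 0, -1], [-0.087, 0.15, 0, 0, 0, 0, -1], [0, 0, 0, 0, 0, 0, -1]])

```text
t: 6.25
eef_pos: [0.6555, 0.1102, 0.1696]
tcp_rot: [[-0.992, 0.125, 0.001], [0.125, 0.992, 0.001], [-0.001, 0.001, -1.0]]
wrist_force: [3.3, 2.8, 7.8]
grip_width: 0.017
gripper_force: 60.4
```

```bash
python3 - <<'E'
from h import *
s=sense();print(s["eef_pos"],s["wrist_force"])
g=cv2.imread("pics/top2.png").max(2)
p=np.argwhere(g>70)[:,::-1]; q=plane("top",p,.045); c=plane("top",[[272.5,199.3]],.045)[0]
for w in(.008,.005,.004):
    k=abs(np.hypot(*(q-c).T)-.061)<w; c,R=circ(q[k]); print("small",c,R,k.sum())
im=cv2.cvtColor(capture("scene"),cv2.COLOR_RGB2BGR);cv2.imwrite("pics/scene3.png",im)
g=im.max(2)
# ring + kettle body mask on glass, scene
for v in range(205,250,4): print(v,g[v,236:312:2])
E
```

```text
[0.6555 0.1102 0.1696] [3.3179 2.8369 7.7832]
small [ 0.5474 -0.0443] 0.0620428244094673 262
small [ 0.5474 -0.0444] 0.06199402633794751 259
small [ 0.5474 -0.0446] 0.06194033583191274 255
205 [ 40  43  39  38  40  42  40  69 121  85  58 149 185 188 189 190 187 183
 156 106  57  65  90  95  93  96  91  89  89  55  37  42  35  45  40  30
  39  40]
209 [ 44  53  65  65  99 112 108  79  42 105 163 184 192 191 190 189 184 176
 163 185 182 132 104  99 100 148 155 130 119 106  62  26  21  35  39  35
  39  35]
213 [ 42  43  42  42  34  37  34  39  92 167 176 181 193 197 197 198 167 120
 174 188 168 110 101 107 156 171 168 163 160 130  93  58  35  33  36  39
  40  52]
217 [ 41  34  44  37  42  41  40  77 144 174 178 180 181 186 197 205 172 112
 160 137 109 142 177 178 175 171 164 155 128 108  98  84  37  19  24  36
  38  59]
221 [ 37  36  38  37  38  64 141 122 153 168 179 177 179 179 177 176 164 142
 157 169 169 175 170 162 152 142 131 126 117 111 102  86  48  21  18  21
  22  86]
225 [ 34  38  39  39  50 130 135  91 121 145 158 174 179 178 177 173 170 169
 166 163 162 158 152 148 143 137 1
[... 308 characters left out ...]
13 106 127 209 221 221 221 222 221 221 188  81  34
  94 124]
237 [ 45  35  41  37  42  78 120 183 119  58 120 143 140 138 137 133 130 126
 126 118 116 112 106 104 104 168 214 221 224 224 223 223 224 208  91  59
 108 125]
241 [ 38  34  35  36  40  38  52 150 131 132 108  57  98 129 134 129 129 126
 121 117 114 109 105 102  99 167 210 205 192 190 200 176 149 121  58  80
 118 121]
245 [ 38  39  33  34  34  42  35  38  43 114 141 143 158 138  90  77  74  75
  93  92  93  88  83  66  78 167 183 180 178 172 163 143 131 113  56  95
 121 122]
249 [ 38  39  40  42  37  37  40  35  40  40  38  47  64 104 145 142 146 162
 134 107 109 105 114 159 164 180 182 175 170 160 145 132 127  89  55 114
 124 124]
```

Request:
play_rows(moves=[[0, 0, 0, 0, 0, 0, -0.4], [0, 0, 0, 0, 0, 0, 0], [0, 0, 0, 0, 0, 0, 0.5], [0, 0, 0, 0, 0, 0, 0.5], [0, 0, 0, 0, 0, 0, 0.5]])

```text
t: 6.8
eef_pos: [0.6545, 0.1089, 0.1692]
tcp_rot: [[-0.992, 0.125, -0.0], [0.125, 0.992, -0.0], [0.0, -0.0, -1.0]]
wrist_force: [-0.4, 0.6, -0.1]
grip_width: 0.0638
gripper_force: 0.0
```

Request:
play_rows(moves=[[0, 0, -0.2, 0, 0, 0, 0.5], [0, 0, -0.5, 0, 0, 0, 0.5], [0, 0, -0.7, 0, 0, 0, 0.5], [0, 0, -0.7, 0, 0, 0, 0.5], [0, 0, -0.2, 0, 0, 0.87, 0.5]])

```text
t: 7.3
eef_pos: [0.6552, 0.109, 0.2655]
tcp_rot: [[-0.974, 0.228, 0.005], [0.228, 0.974, 0.0], [-0.004, 0.001, -1.0]]
wrist_force: [-0.6, -0.1, 0.1]
grip_width: 0.0639
gripper_force: 0.0
```

Request:
play_rows(moves=[[0.071, -0.725, 0, 0, 0, 0, 0.8], [0.071, -0.725, 0, 0, 0, 0, 0.8], [0.071, -0.725, 0, 0, 0, 0, 0.8], [0.071, -0.725, 0, 0, 0, 0, 0.8], [0.071, -0.725, 0, 0, 0, 0, 0.8]])

```text
t: 7.8
eef_pos: [0.6071, -0.03, 0.2621]
tcp_rot: [[-0.974, 0.228, 0.001], [0.228, 0.974, -0.0], [-0.001, -0.0, -1.0]]
wrist_force: [-0.0, 0.2, -0.1]
grip_width: 0.0767
gripper_force: 0.0
```

Request:
play_rows(moves=[[0.071, -0.725, 0, 0, 0, 0, 0.8], [0.071, -0.725, 0, 0, 0, 0, 0.8], [0.071, -0.725, 0, 0, 0, 0, 0.8], [0.071, -0.725, 0, 0, 0, 0, 0.8], [0.071, -0.725, 0, 0, 0, 0, 0.8]])

```text
t: 8.3
eef_pos: [0.5602, -0.168, 0.2622]
tcp_rot: [[-0.974, 0.228, 0.001], [0.228, 0.974, -0.0], [-0.001, -0.0, -1.0]]
wrist_force: [0.3, -0.2, -0.1]
grip_width: 0.0769
gripper_force: 0.0
```

```bash
python3 - <<'E'
from h import *
s=sense();print(s["eef_pos"],s["tcp_rot"][:,0])
for n,(x0,y0) in dict(scene=(150,130),top=(165,95)).items():
    im=cv2.cvtColor(capture(n),cv2.COLOR_RGB2BGR);cv2.imwrite(f"pics/{n}4.png",im)
    c=(255*(im[y0:y0+150,x0:x0+(170 if n=='scene' else 110)]/255.)**.5).astype(np.uint8)
    cv2.imwrite(f"pics/{n}4c.png",cv2.resize(c,None,fx=2.8,fy=2.8,interpolation=cv2.INTER_CUBIC))
a=cv2.imread("pics/scene4c.png");b=cv2.imread("pics/top4c.png");cv2.imwrite("pics/both4.png",np.hstack([a,b]))
E
```

```text
[ 0.5602 -0.168   0.2622] [-0.9737  0.228  -0.0008]
```

View pics/both4.png

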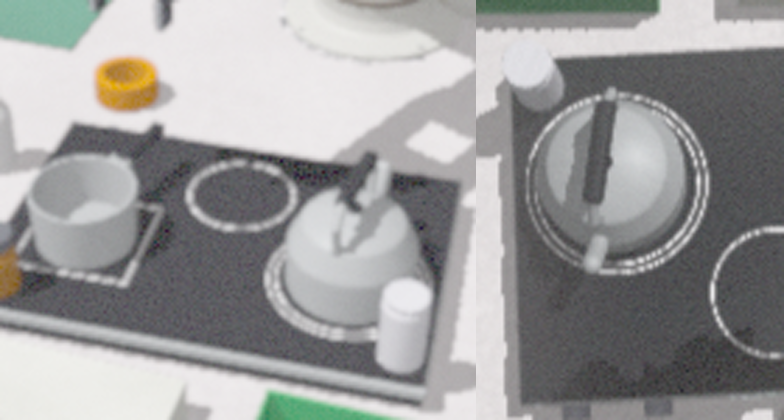

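The released kettle stands inside the double ring in both views, top body centre about (213,158). I'll measure its centring and check the pan.

```bash
cat > k.py <<'E'
from h import *
from scipy.optimize import least_squares
def proj(n,X):
    c=camera_info(n);P=np.linalg.inv(np.array(c["pose"]));x=(X@P[:3,:3].T+P[:3,3])@np.array(c["camera_matrix"]).T
    return x[:,:2]/x[:,2:]
def edges(n,f,c,z,angs,r0,r1,thr):
    """first radius (mid value) where brightness drops below thr, going out in plane z"""
    g=cv2.imread(f).max(2).astype(np.float32); R=np.arange(r0,r1,.0005); out=[]
    for a in angs:
        X=np.c_[c[0]+R*np.cos(a),c[1]+R*np.sin(a),np.full(len(R),z)]
        uv=proj(n,X).astype(np.float32); v=cv2.remap(g,uv[None,:,0],uv[None,:,1],cv2.INTER_LINEAR)[0]
        i=np.argmax(v<thr)
        if i>0: out.append(X[i,:2])
    return np.array(out)
def fitR(q,R):
    s=least_squares(lambda c:np.hypot(*(q-c).T)-R,q.mean(0),loss="soft_l1",f_scale=.001); return s.x,np.abs(s.fun).mean()
E
python3 - <<'E'
from k import *
D=np.pi/180
e=edges("top","pics/top4.png",[.656,.110],.1,np.arange(-50,130,4)*D,.055,.082,80);print("now far",len(e),circ(e),fitR(e,.07))
e=edges("top","pics/top0.png",[.545,-.044],.1,np.arange(-60,75,4)*D,.055,.082,80);print("start far",len(e),circ(e),fitR(e,.07))
e=edges("top","pics/top4.png",[.656,.110],.045,np.arange(150,300,4)*D,.055,.078,60);print("now near base",len(e),circ(e),fitR(e,.07))
# scene: base near edge
e=edges("scene","pics/scene4.png",[.656,.110],.045,np.arange(-70,10,4)*D,.055,.078,90);print("scene base",len(e),circ(e),fitR(e,.07))
# ring in scene, visible front left arc and top
g=cv2.imread("pics/scene0.png").max(2);p=np.argwhere(g>85)[:,::-1];q=plane("scene",p,.045)
c=np.array([.652,.108])
for _ in range(6):
    d=q-c;k=(abs(np.hypot(*d.T)-.084)<.010)&(d[:,0]*.8+d[:,1]*.4<.02); c,R=circ(q[k])
print("scene ring",c,R,k.sum())
# pan
e=edges("top","pics/top0.png",[.671,-.191],.115,np.arange(-180,180,4)*D,.056,.07,80);print("rim",len(e),circ(e),fitR(e,.06))
E
```

```text
now far 38 (array([0.6677, 0.109 ]), np.float64(0.06305912723363996)) (array([0.6608, 0.1016]), np.float64(0.003389663153276665))
start far 26 (array([ 0.5536, -0.0491]), np.float64(0.05946264135791227)) (array([ 0.5396, -0.0516]), np.float64(0.002223883604941267))
now near base 32 (array([0.6644, 0.1108]), np.float64(0.06893011717382824)) (array([0.6654, 0.1118]), np.float64(0.0008441644228120615))
scene base 20 (array([0.6467, 0.1075]), np.float64(0.06848062695375963)) (array([0.6453, 0.1083]), np.float64(0.00021320396453190505))
scene ring [0.6454 0.1068] 0.0834549171690064 346
rim 85 (array([ 0.6708, -0.191 ]), np.float64(0.0607573703470535)) (array([ 0.6709, -0.191 ]), np.float64(0.0007642344125244157))
```

```bash
python3 - <<'E'
from k import *
g=cv2.imread("pics/top4.png").max(2).astype(np.float32)
R=np.arange(.045,.095,.002)
for z in (.045,):
  for a in (150,190,205,220,240,260,280,300,320,0,40,90,120):
    t=a*np.pi/180;X=np.c_[.6555+R*np.cos(t),.1103+R*np.sin(t),np.full(len(R),z)];uv=proj("top",X).astype(np.float32)
    print(a,cv2.remap(g,uv[None,:,0],uv[None,:,1],cv2.INTER_LINEAR)[0].astype(int))
E
```

```text
150 [82 71 62 55 54 54 55 55 53 54 52 47 38 29 24 30 41 55 53 41 39 46 48 36
 28]
190 [ 75  75  76  78  75  75  72  65  54  49  46  39  28  22  25  48 102 150
 153  97  81 105 104  69  37]
205 [ 83  82  82  83  83  82  73  62  50  46  42  37  33  29  27  48  83 107
  99  72  78 105 115  72  42]
220 [ 88  89  87  87  87  87  82  70  53  49  47  40  30  29  28  44  93 147
 133  80 103 141 109  59  33]
240 [ 98  98  97  95  97  96  95  90  77  64  58  51  36  29  28  36  63 108
  95  59  81 121 118  62  32]
260 [111 107 105 105 108 109 109 110 107  93  75  58  42  32  29  33  64  98
 109  66  70 103  80  51  32]
280 [149 145 132 119 116 115 115 116 118 119 110  82  51  31  26  32  47  65
  75  56  63  92  70  44  28]
300 [163 162 161 159 152 141 125 123 124 124 125 125 115  89  51  44  67 134
 124  69  80 105  95  58  34]
320 [173 169 166 162 161 160 156 155 150 141 132 128 127 126 123 109 106 144
 139  89  90 139 127  74  41]
0 [149 148 147 147 143 140 138 139 138 136 132 129 121 110  89  74  70  73
  75  73  73  85  83  72  55]
40 [ 51  62  63  64  62  62  62  62  65  73 101 118 123 124 125 122 118 103
  87  86  95 127 137  83  46]
90 [ 62  72  88 105 110 111 113 111 108 104  93  71  58  54  55  56  58  60
  45  38  42  63  49  38  33]
120 [64 64 64 61 58 57 56 57 56 56 54 54 52 45 32 26 42 61 57 41 41 60 55 40
 31]
```

The kettle is within about 2 mm of the ring centre in both views. Next is the pan handle.

Request:
play_rows(moves=[[-0.07, 0.07, 0.4, 0, 0, 0, 0.8], [0, 0, 0.8, 0, 0, 0, 0.8], [0, 0, 0.8, 0, 0, 0, 0.8], [0, 0, 0.8, 0, 0, 0, 0.8], [0, 0, 0.3, 0, 0, 0, 0.8]])

```text
t: 8.9
eef_pos: [0.5633, -0.164, 0.1349]
tcp_rot: [[-0.974, 0.228, -0.003], [0.228, 0.974, 0.001], [0.003, 0.001, -1.0]]
wrist_force: [-0.9, -0.3, 0.2]
grip_width: 0.0766
gripper_force: 0.0
```

Request:
play_rows(moves=[[0, 0, 0.4, 0, 0, 0, 0.8], [0, 0, 0.4, 0, 0, 0, 0.8], [0, 0, 0.3, 0, 0, 0, 0.8], [0, 0, 0.1, 0, 0, 0, 0.8], [0, 0, 0, 0, 0, 0, 0.5]])

```text
t: 9.4
eef_pos: [0.5642, -0.1648, 0.0895]
tcp_rot: [[-0.974, 0.228, -0.0], [0.228, 0.974, -0.0], [0.0, -0.0, -1.0]]
wrist_force: [0.3, -0.5, 1.2]
grip_width: 0.0647
gripper_force: 0.0
```

```bash
python3 - <<'E'
from h import *
s=sense();print(s["eef_pos"],s["wrist_force"])
im=cv2.cvtColor(capture("scene"),cv2.COLOR_RGB2BGR);cv2.imwrite("pics/scene5.png",im)
c=(255*(im[120:250,130:290]/255.)**.5).astype(np.uint8)
cv2.imwrite("pics/scene5c.png",cv2.resize(c,None,fx=4,fy=4,interpolation=cv2.INTER_CUBIC))
E
```

```text
[ 0.5642 -0.1648  0.0895] [ 0.3221 -0.532   1.1994]
```

View pics/scene5c.png

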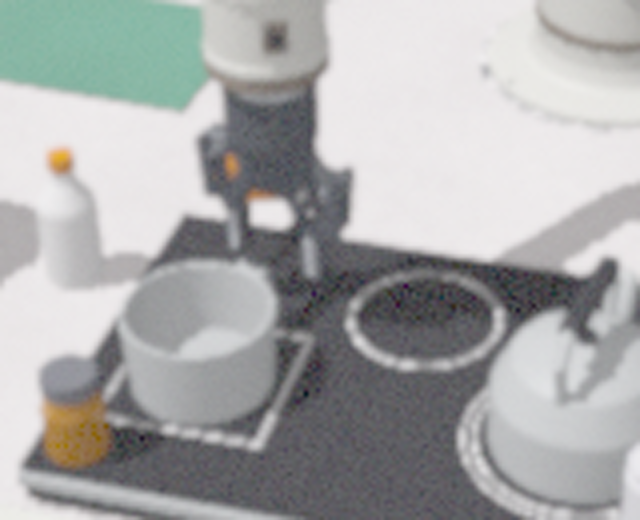

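The fingers straddle the pan handle, so I'll close them.

Request:
play_rows(moves=[[0, 0, 0.05, 0, 0, 0, 0.3], [0, 0, 0, 0, 0, 0, 0], [0, 0, 0, 0, 0, 0, -0.2], [0, 0, 0, 0, 0, 0, -0.4], [0, 0, 0, 0, 0, 0, -0.6]])

```text
t: 9.95
eef_pos: [0.5642, -0.165, 0.0875]
tcp_rot: [[-0.974, 0.228, 0.0], [0.228, 0.974, -0.0], [-0.0, -0.0, -1.0]]
wrist_force: [0.1, -1.2, 2.6]
grip_width: 0.0172
gripper_force: 22.9
```

Request:
play_rows(moves=[[0, 0, 0, 0, 0, 0, -0.8], [0, 0, 0, 0, 0, 0, -1], [0, 0, 0, 0, 0, 0, -1], [0, 0, 0, 0, 0, 0, -1], [0, 0, 0, 0, 0, 0, -1]])

```text
t: 10.45
eef_pos: [0.5642, -0.165, 0.0876]
tcp_rot: [[-0.974, 0.228, 0.0], [0.228, 0.974, -0.0], [-0.0, -0.0, -1.0]]
wrist_force: [-0.7, -1.9, 5.2]
grip_width: 0.0174
gripper_force: 59.6
```

Request:
play_rows(moves=[[0.096, 0.071, 0, 0, 0, 0, -1], [0.168, 0.125, 0, 0, 0, 0, -1], [0.24, 0.179, 0, 0, 0, 0, -1], [0.24, 0.179, 0, 0, 0, 0, -1], [0.24, 0.179, 0, 0, 0, 0, -1]])

```text
t: 10.95
eef_pos: [0.5317, -0.1264, 0.0874]
tcp_rot: [[-0.974, 0.228, 0.0], [0.228, 0.974, -0.0], [-0.0, -0.0, -1.0]]
wrist_force: [1.6, -1.0, 2.8]
grip_width: 0.0167
gripper_force: 59.4
```

Request:
play_rows(moves=[[0.24, 0.179, 0, 0, 0, 0, -1], [0.24, 0.179, 0, 0, 0, 0, -1], [0.24, 0.179, 0, 0, 0, 0, -1], [0.24, 0.179, 0, 0, 0, 0, -1], [0.24, 0.179, 0, 0, 0, 0, -1]])

```text
t: 11.45
eef_pos: [0.4933, -0.0808, 0.0873]
tcp_rot: [[-0.974, 0.228, 0.0], [0.228, 0.974, -0.0], [-0.0, -0.0, -1.0]]
wrist_force: [3.0, -3.1, 4.1]
grip_width: 0.0166
gripper_force: 59.4
```

Request:
play_rows(moves=[[0.24, 0.179, 0, 0, 0, 0, -1], [0.24, 0.179, 0, 0, 0, 0, -1], [0.24, 0.179, 0, 0, 0, 0, -1], [0.168, 0.125, 0, 0, 0, 0, -1], [0, 0, 0, 0, 0, 0, -1]])

```text
t: 11.95
eef_pos: [0.4644, -0.0466, 0.0875]
tcp_rot: [[-0.974, 0.227, -0.001], [0.227, 0.974, 0.0], [0.001, 0.0, -1.0]]
wrist_force: [-4.1, 3.2, 10.0]
grip_width: 0.0167
gripper_force: 60.3
```

```bash
cat > pan.py <<'E'
import sys
from k import *
t=sys.argv[1]
s=sense();print(s["eef_pos"],s["wrist_force"])
D=np.pi/180
for n in("scene","top"): cv2.imwrite(f"pics/{n}{t}.png",cv2.cvtColor(capture(n),cv2.COLOR_RGB2BGR))
c=s["eef_pos"][:2]+np.array([.1067,-.026])
e=edges("top",f"pics/top{t}.png",c,.115,np.arange(-120,130,4)*D,.056,.07,80);print("top rim",len(e),fitR(e,.0605))
e=edges("scene",f"pics/scene{t}.png",c-[.009,.003],.045,np.arange(-70,40,4)*D,.045,.066,75);print("scene foot",len(e),fitR(e,.056),circ(e))
def ring(f,z=.045):
    g=cv2.imread(f).max(2);p=np.argwhere(g>80)[:,::-1];q=plane("scene",p,z);c=np.array([.537,-.046])
    for _ in range(6):
        k=abs(np.hypot(*(q-c).T)-.061)<.006;c,R=circ(q[k])
    return c,R,k.sum()
print("scene ring",ring("pics/scene5.png"))
E
python3 pan.py 6
```

```text
[ 0.4644 -0.0466  0.0875] [-4.0999  3.1674 10.0277]
top rim 39 (array([ 0.5717, -0.0713]), np.float64(0.0007969475476701401))
scene foot 25 (array([ 0.5646, -0.0762]), np.float64(0.0005234804150853784)) (array([ 0.5669, -0.0767]), np.float64(0.054015907395016535))
scene ring (array([ 0.539 , -0.0478]), np.float64(0.061614423235131), np.int64(140))
```

Request:
play_rows(moves=[[0.12, 0.08, 0, 0, 0, 0, -1], [0.22, 0.155, 0, 0, 0, 0, -1], [0.22, 0.155, 0, 0, 0, 0, -1], [0.14, 0.1, 0, 0, 0, 0, -1], [0.06, 0.04, 0, 0, 0, 0, -1]])

```text
t: 12.55
eef_pos: [0.44, -0.0194, 0.0874]
tcp_rot: [[-0.974, 0.227, 0.0], [0.227, 0.974, -0.0], [-0.0, -0.0, -1.0]]
wrist_force: [3.1, -1.4, 4.1]
grip_width: 0.0168
gripper_force: 59.4
```

Request:
play_rows(moves=[[0, 0, 0, 0, 0, 0, -1], [0, 0, 0, 0, 0, 0, -1]])

```text
t: 12.75
eef_pos: [0.4401, -0.0196, 0.0874]
tcp_rot: [[-0.974, 0.228, -0.001], [0.228, 0.974, 0.001], [0.001, 0.0, -1.0]]
wrist_force: [-5.3, 2.4, 10.9]
grip_width: 0.0168
gripper_force: 60.3
```

```bash
python3 pan.py 7
```

```text
[ 0.4401 -0.0196  0.0874] [-5.2618  2.4227 10.9262]
top rim 46 (array([ 0.5468, -0.0442]), np.float64(0.0004605288339948743))
scene foot 1 (array([ 0.6397, -0.068 ]), np.float64(1.3375400634285661e-08)) (array([ 0.1773, -0.0084]), np.float64(0.4233133186534562))
scene ring (array([ 0.539 , -0.0478]), np.float64(0.061614423235131), np.int64(140))
```

Request:
play_rows(moves=[[0, 0, 0, 0, 0, 0, -0.4], [0, 0, 0, 0, 0, 0, 0], [0, 0, 0, 0, 0, 0, 0.4], [0, 0, 0, 0, 0, 0, 0.4], [0, 0, 0, 0, 0, 0, 0.4]])

```text
t: 13.35
eef_pos: [0.4405, -0.0201, 0.0872]
tcp_rot: [[-0.974, 0.228, -0.0], [0.228, 0.974, -0.0], [0.0, -0.0, -1.0]]
wrist_force: [-1.1, -0.9, 0.8]
grip_width: 0.0601
gripper_force: 0.0
```

Request:
play_rows(moves=[[0, 0, -0.2, 0, 0, 0, 0.4], [0, 0, -0.5, 0, 0, 0, 0.4], [0, 0, -0.8, 0, 0, 0, 0.4], [0, 0, -0.8, 0, 0, 0, 0.4], [0, 0, -0.8, 0, 0, 0, 0.4]])

```text
t: 13.85
eef_pos: [0.4404, -0.02, 0.2133]
tcp_rot: [[-0.974, 0.228, 0.0], [0.228, 0.974, -0.0], [-0.0, -0.0, -1.0]]
wrist_force: [0.3, -0.0, 0.2]
grip_width: 0.0595
gripper_force: 0.0
```

Request:
play_rows(moves=[[0, 0, -0.8, 0, 0, 0, 0.4], [0, -0.9, -0.3, 0, 0, 0, 0.4], [0, -0.9, 0, 0, 0, 0, 0.4], [0, -0.9, 0, 0, 0, 0, 0.4], [0, -0.9, 0, 0, 0, 0, 0.4]])

```text
t: 14.35
eef_pos: [0.4072, -0.1615, 0.2562]
tcp_rot: [[-0.974, 0.228, 0.001], [0.228, 0.974, -0.001], [-0.001, -0.0, -1.0]]
wrist_force: [0.2, 0.2, -0.7]
grip_width: 0.06
gripper_force: 0.0
```

Request:
play_rows(moves=[[0, -0.8, 0, 0, 0, 0, 0.4], [0, -0.8, 0, 0, 0, 0, 0.4], [0, -0.4, 0, 0, 0, 0, 0.4], [0, 0, 0, 0, 0, 0, 0.4], [0, 0, 0, 0, 0, 0, 0.4]])

```text
t: 14.85
eef_pos: [0.3895, -0.238, 0.2557]
tcp_rot: [[-0.973, 0.229, 0.0], [0.229, 0.973, 0.0], [-0.0, 0.0, -1.0]]
wrist_force: [0.7, 0.3, -0.2]
grip_width: 0.0599
gripper_force: 0.0
```

```bash
python3 - <<'E'
from k import *
s=sense();print(s["eef_pos"],s["wrist_force"])
D=np.pi/180;o=[]
for n,(x0,y0,w) in dict(scene=(130,130,190),top=(165,95,200)).items():
    im=cv2.cvtColor(capture(n),cv2.COLOR_RGB2BGR);cv2.imwrite(f"pics/{n}8.png",im)
    o.append(cv2.resize((255*(im[y0:y0+150,x0:x0+w]/255.)**.5).astype(np.uint8),None,fx=2,fy=2))
e=edges("top","pics/top8.png",[.547,-.0445],.115,np.arange(-180,180,4)*D,.056,.07,80);print("top rim",len(e),fitR(e,.0605))
e=edges("scene","pics/scene8.png",[.539,-.047],.045,np.arange(-70,40,4)*D,.048,.062,75);print("scene foot",len(e),fitR(e,.056) if len(e)>5 else e)
cv2.imwrite("pics/both8.png",np.hstack(o))
E
```

```text
[ 0.3895 -0.238   0.2557] [ 0.6735  0.3086 -0.1514]
top rim 84 (array([ 0.5471, -0.0444]), np.float64(0.000981225829229018))
scene foot 0 []
```

View pics/both8.png

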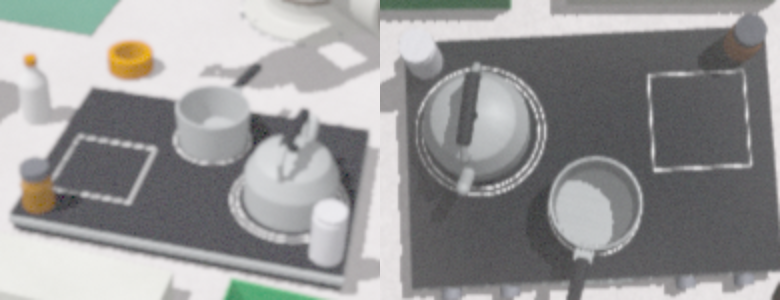

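The pan sits concentrically on the small ring, with rim centre (0.5471,-0.0444) against ring centre (0.5474,-0.0446). The kettle is inside the double ring, the tin and jar look unmoved, and the arm is clear. I'm handing in.

```bash
python3 -c "
from rig import *
print(hand_in())"
```

```text
the job is handed in; nothing more can be done
None
```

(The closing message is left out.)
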